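# Lengthen a telescopic boathook to its next hole

## Task

The telescopic boathook is held in the vice by its thin tube: let it out by one hole. Pinch its two spring buttons in, draw the outer tube away from the vice until both buttons pop fully out through the next pair of holes, stopping as soon as they catch so that the buttons are not strained, and then fold the clamp lever on the outer tube's collar down shut. Leave the other things on the bench where they are.

Things in the scene. Friction and masses are not known exactly. Their poses are not given: they have to be found in the camera images.
- vice: Grey bench vice, jaws 125 mm wide, tops at 174 mm, immovable. It holds the boathook's thin aluminium tube (28 mm, immovable) level. Origin on the bench under the jaws' middle; z up; y runs along the pole from the vice towards the outer tube: the way to draw it; x is level, square to the pole, the screw handle at -x. The pole's axis is x = 0, z = 0.158 in this frame.
- sleeve: The outer aluminium tube, 32 mm across, 480 mm long, sliding along the vice's y; it cannot turn; finely ribbed, a grip does not slip on it. Origin on its axis at the mouth (end next to the vice), axes as the vice's. Mouth at y = 0.100 (vice frame) as found. First 34 mm: black clamp collar, 43 mm across; black grip, 39 mm across, from 310 mm on. It slides with 6 to 9 N.
- hole_now (a point): Point on the outer tube's axis, 140 mm from its mouth, between the 13 mm holes (on its two level sides, +x and -x) where the buttons stand out at the start; moves with the tube. The next pair of holes is 40 to 66 mm nearer the mouth; it was drilled by hand and its place is not measured. There the domes first pull the tube on a little as they pop out, then it stops hard, with 3 mm of play.
- button_l: Sprung steel button with a round dome, 10 mm across, on the thin tube's -x side at y = 0.240, z = 0.158 (vice frame); moves along x only. Origin at the dome's tip: x = -0.022 fully out (6 mm proud of the outer tube), -0.016 flush with it, -0.0145 hidden under its wall. Spring 2 to 3 N.
- button_r: The same button on the +x side: x = +0.022 fully out, +0.016 flush, +0.0145 hidden. To release: squeeze both buttons flush between the fingers, closing level across the pole, and draw the outer tube with that same grip; the hole edges push the domes under. Starting takes about 10 to 20 N in all.
- spring_clip: The spring inside the thin tube that carries both buttons; fixed, not seen. Origin on the pole's axis midway between the buttons, axes as the vice's. More than 30 N in all from the outer tube on the two buttons strains it.
- lever (a joint): Clamp lever of the collar, black plastic, 55 mm from hinge to tip, 16 mm wide, 7 mm thick. Hinged across the top of the collar, 12 mm from the tube's mouth, 27 mm above the pole's axis. 0 = shut, flat along the top of the outer tube, tip away from the vice; found standing open at 1.1 to 1.5 rad. Stiff (2 to 4 N at the tip); stays where it is left.
- lever_tip (a point): Tip of the clamp lever, at mid thickness; moves with the outer tube.
- shackle: Steel bow shackle, about 80 mm, lying flat; a bystander, to be left alone. Origin on its underside, about its middle.
- thimble: Steel wire thimble, teardrop, 100 mm; a bystander, to be left alone. Origin on its underside, about its middle.
- turnbuckle: Steel rigging screw, 290 mm long; a bystander, to be left alone. Origin on its underside, about its middle.
- marlinspike: Steel spike with a wooden handle, 250 mm; a bystander, to be left alone. Origin on its underside, about its middle.
- mallet: Wooden serving mallet, head 64 mm across, 120 mm long; a bystander, to be left alone. Origin on its underside, about its middle.
- wrench: Steel spanner, 200 mm; a bystander, to be left alone. Origin on its underside, about its middle.
- grease_tin: Tin, 80 mm across, 75 mm high; a bystander, to be left alone. Origin on its underside, about its middle.
- pin_tray: Shallow steel tray, 120 x 170 x 30 mm; a bystander, to be left alone. Origin on its underside, about its middle.

How it is judged:
On the way, in this order (a step that is already met when the one before it is completed fails the run):
1. both buttons are pinched in and the outer tube is slid off them, away from the vice (x of button_l in the frame of vice above -0.0165 m and x of button_r in the frame of vice below 0.0165 m and y of sleeve in the frame of vice above 0.108 m), for 0.05 s.
2. both buttons have popped fully out through the next pair of holes, the lever still open (x of button_l in the frame of vice below -0.0205 m and x of button_r in the frame of vice above 0.0205 m and y of sleeve in the frame of vice between 0.134 and 0.171 m), for 0.3 s.
3. the clamp lever is folded down shut (value of joint lever below 0.12 rad), for 0.2 s.
At the end, for the whole second after the job is handed in: Both buttons stand fully out (within 1.5 mm) through the next pair of holes, with the outer tube's mouth 34 to 71 mm farther from the vice than at the start, and the clamp lever is shut (within 0.12 rad, about 7 degrees); the robot has let go (all of step 2 and value of joint lever below 0.12 rad); the robot touches nothing.
It fails at once if the buttons are strained: the outer tube bears on them with more than 30 N in all (contact force between spring_clip and sleeve above 30 N).
It fails at once if another thing on the bench is moved by more than 30 mm (distance of any of shackle, thimble, turnbuckle, marlinspike, mallet, wrench, grease_tin, pin_tray from where it was at the start of the episode above 0.03 m).
It also fails if it takes over 51 s, if anything falls off the work surface, if the arm or the gripper's body presses on something with over 40 N, if the wrist force passes 120 N, or if a joint passes its speed limit or range.

## Robot

A 6-joint arm with a two-finger parallel gripper is mounted at the origin on the work surface. World frame = base frame: x ahead of the robot, y to its left, z up, the work surface at z = 0. Lengths are in m, angles in rad, forces in N, time in s.
With the tool pointing down it reaches from about 0.35 to 0.775 m from the base axis. Payload 5.5 kg.
Tool frame: the origin (TCP) lies where the fingers leave the gripper's body, on its centre line; the fingertips stand 73 mm ahead of it and the grasp point (between the pads) lies 54 mm ahead of it; z points along the fingers, y is the direction in which the jaws open and shut (so a half turn about z gives the same grasp; the last joint's range is limited). The gripper opens to 85 mm and grips with 20 to 120 N. Pads are 22 mm wide; open, the fingers measure 114 mm over their backs; the gripper's body (76 mm by 85 mm) begins 54 mm behind the grasp point. The pads swing forward as they close: fully open they stand 13 mm farther back than shut.
Start: joints at [1.029, 0.313, 0.046, 1.304, 0, 1.431], TCP at [0.225, 0.529, 0.304] pointing down, gripper open.
Joint ranges: [-2.76, 2.76], [-0.86, 1.69], [-1.03, 1.26], [-2.2, 2.34], [-1.47, 1.5], [-3.14, 3.14]. Speed limits (rad/s): [2.57, 2.57, 3.14, 3.14, 3.14, 3.14].

## Interface

Orientations are given as a unit quaternion [w, x, y, z].
In Python, from workcell import env, read_camera, job, cut_out gives the robot as it stands.
- The arm moves only by the tool servo_tool, never from a script. Its argument "deltas" is a list of rows, each an object of numbers: "dx", "dy", "dz": the shift along the world's x, y, z in mm; "rx", "ry", "rz": the turn, a rotation vector about the world's x, y, z in rad; "fingers": the closure, from -1 (fully open) to 1 (shut). A call has 1 to 8 rows; each row shifts and turns the commanded pose from where the row before left it; what a row does not reach is not made up. A row lasts 1/10 s, in which the tool goes at most 50 mm and 8.59 degrees, less where a joint would pass 70% of its speed; a pose out of reach is approached as far as the arm can. A call is refused whole if a number of a shift passes 50 or a number of a turn 0.15, either way. A call with a gripper value outside its range is refused whole. The fingers move at their own pace and stop on an object; "newtons" is the grip in N (left out, the last holds). Time passes only in rows, so rows that do not move let the fingers close. It gives the time, the measured TCP pose, the force and the opening at its end, in the units of the state.
- env.get_state(): the state, without advancing time (a new reading comes with each control period).
- read_camera(name): name is "scene" or "top" or "wrist"; returns a dict with "img" (420x560x3 uint8, red, green, blue), "intrinsics" (3x3 intrinsics, pixels), "extrinsics" (4x4, takes a point from camera to world coordinates); the wrist camera has in their place "hand_eye" (4x4, takes a point from camera to tool coordinates, whose origin is the TCP and whose axes are the flange's). Camera axes: x right, y down, z forward; pixel columns grow to the right and rows downward; lengths in m; the calibration is good to about 2 mm. A picture is of the moment at which its call begins: read the wrist's pose just before it. There is no depth.
- job.hand_in(): hands the job in, once; it reports no verdict.
Trained networks look in the newest picture that a camera, given by its name, has taken for a name from the list of things; names that differ only in an ending like _2 or _b are one class to them, and where a whole thing is asked for, a point or a joint stands for the part that bears it (a point fixed in the world has none). Each returns a list of dicts, best first, with "confidence" (0 to 1); they miss things now and then, are a little off and sometimes report something else, mostly with a low value. They report only what shows in the picture. A call takes as long as a camera call.
- cut_out(target, camera): "region" (420x560 bool, what is visible of it) and "extent" ([left, top, right, bottom] in pixels, round what is visible of it).
The state is a dict: "clock": time; "joint_pos": joint angles; "qvel": joint speeds; "tau": joint torques, N m; "tcp_pos": TCP position; "orientation": TCP orientation; "wrist_force": force on the tool from outside, world axes, zero at the start; "ft_torque": the same for the moment, N m; "finger_gap": finger opening in m.
Only numpy, scipy, OpenCV 4.12 (cv2) and the standard library are available. Lean on these libraries where they do the work, as an engineer would, in place of code of your own. Each camera call takes 0.05 s, during which the arm holds its last target. There are 200 camera calls.

## Working session

There is one attempt and no reset: what is moved stays moved. The work goes in short steps, Python scripts to look and compute and a tool call to move; the robot and the scene stay as the last step left them, time stands still between calls to the robot, and variables do not carry over. Pictures are saved under pics/ and viewed, about 8 in all and at most 12, crops included, and the job is handed in when it is done.

Besides the shell and the picture viewer there is one more tool, called after "Emit:" as name(argument=value, ...), one argument or row to a line, values as JSON. servo_tool: Moves the arm, as the interface text tells. Its arguments: {"type":"object","properties":{"deltas":{"type":"array"},"newtons":{"type":"number"}},"required":["deltas"]}

```bash
mkdir -p pics; ls
python3 - <<'E'
from workcell import env, read_camera, job, cut_out
import cv2,numpy as np
s=env.get_state();print(s)
for c in ("scene","top"):
    r=read_camera(c);cv2.imwrite(f"pics/{c}1.png",r["img"][:,:,::-1]);print(c,r["intrinsics"].round(1).tolist(),r["extrinsics"].round(4).tolist())
    for t in ("vice","sleeve","button_l","button_r","lever"):
        for d in cut_out(t,c)[:2]:
            ys,xs=np.nonzero(d["region"]);print(c,t,round(d["confidence"],2),d["extent"],xs.mean().round(1),ys.mean().round(1))
E
```

```text
pics
{'clock': 0.0, 'joint_pos': array([1.02940580e+00, 3.13986873e-01, 4.49822933e-02, 1.30359598e+00,
       2.03283156e-05, 1.43121527e+00]), 'qvel': array([-0.0010041 , -0.0014119 ,  0.00112337,  0.00061788,  0.00052495,
       -0.00017202]), 'tau': array([-1.37242871e-03, -4.80631614e+01,  2.98529309e+01,  1.92072429e-02,
       -3.18693956e-04,  7.85745698e-06]), 'tcp_pos': array([0.22467171, 0.52887988, 0.3030178 ]), 'orientation': array([-3.10838040e-04,  1.99555876e-01,  9.79886033e-01, -8.46934192e-04]), 'wrist_force': array([ 0.07694397,  0.39065583, -0.4503705 ]), 'ft_torque': array([ 0.01183275, -0.03352891, -0.01411984]), 'finger_gap': 0.08563955336381729}
scene [[514.5, 0.0, 277.8], [0.0, 514.5, 214.2], [0.0, 0.0, 1.0]] [[-0.0451, 0.8556, -0.5156, 1.3337], [0.9989, 0.0317, -0.0347, 0.1021], [-0.0133, -0.5166, -0.8561, 1.3582], [0.0, 0.0, 0.0, 1.0]]
scene sleeve 0.85 [219.0, 165.9, 386.5, 197.1] 300.5 182.0
scene sleeve 0.41 [319.0, 264.5, 365.8, 317.3] 337.6 292.9
scene lever 0.38 [216.6, 175.5, 226.4, 188.3] 223.1 182.3
top [[436.4, 0.0, 275.7], [0.0, 436.4, 215.6], [0.0, 0.0, 1.0]] [[-0.0193, -0.9972, 0.0721, 0.5371], [-0.9998, 0.0187, -0.0084, 0.0622], [0.007, -0.0723, -0.9974, 1.2561], [0.0, 0.0, 0.0, 1.0]]
top vice 0.79 [157.5, 190.1, 512.8, 328.2] 354.1 247.0
top sleeve 0.73 [153.9, 235.4, 346.8, 287.1] 248.4 262.8
top lever 0.61 [336.2, 244.8, 343.7, 248.9] 338.4 244.4
```

View pics/scene1.png

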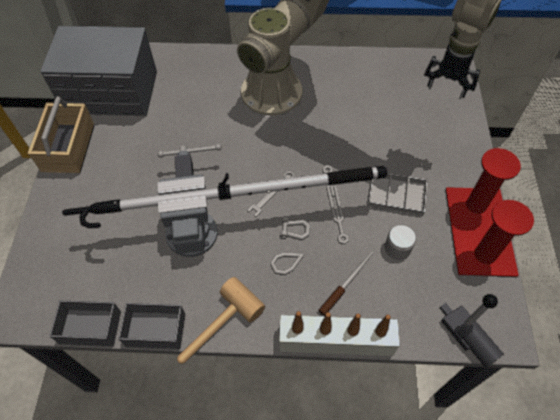

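View pics/top1.png

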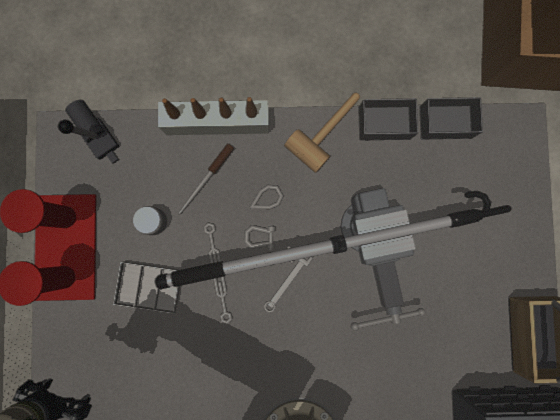

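The scene image shows the pole running from the vice (≈185,195) to the grip end at (385,172), with the lever at about (222,182). The top image shows the collar at (338,244) and the grip end at (160,282). Next I fit the axis on the z=0.158 plane.

```bash
cat > h.py <<'E'
from workcell import env, read_camera, job, cut_out
import cv2,numpy as np
from scipy.spatial.transform import Rotation as R
def q2R(q): return R.from_quat([q[1],q[2],q[3],q[0]]).as_matrix()
def cam(name):
    s=env.get_state();r=read_camera(name);K=r["intrinsics"]
    if name=="wrist":
        T=np.eye(4);T[:3,:3]=q2R(s["orientation"]);T[:3,3]=s["tcp_pos"];T=T@r["hand_eye"]
    else: T=r["extrinsics"]
    return r["img"],K,T
def proj(P,K,T):
    p=(np.atleast_2d(P)-T[:3,3])@T[:3,:3]; q=p@K.T; return q[:,:2]/q[:,2:]
def onplane(uv,K,T,z):
    uv=np.atleast_2d(uv);d=np.c_[uv,np.ones(len(uv))]@np.linalg.inv(K).T@T[:3,:3].T
    return T[:3,3]+d*((z-T[2,3])/d[:,2:])
E
python3 - <<'E'
from h import *
for c in ("top","scene"):
    img,K,T=cam(c)
    m=cut_out("sleeve",c)[0]["region"]
    ys,xs=np.nonzero(m);P=onplane(np.c_[xs,ys],K,T,0.158)[:,:2]
    vx,vy,x0,y0=cv2.fitLine(P.astype(np.float32),cv2.DIST_HUBER,0,.001,.001).ravel()
    d=np.array([vx,vy]);d*=np.sign(d[1]);t=(P-[x0,y0])@d
    lo,hi=np.percentile(t,[.2,99.8]);print(c,"dir",d,"yaw",np.arctan2(-d[0],d[1]),"mouth",[x0,y0]+lo*d,"end",[x0,y0]+hi*d,hi-lo)
    cv2.imwrite(f"pics/{c}2.png",cv2.resize(img[215:295,150:350] if c=="top" else img[155:210,205:395],None,fx=4,fy=4,interpolation=cv2.INTER_CUBIC)[:,:,::-1])
print(q2R(env.get_state()["orientation"]))
w=read_camera("wrist");print(w["hand_eye"],w["intrinsics"])
E
```

```text
top dir [-0.18896168  0.98198444] yaw 0.19010468 mouth [ 0.54586251 -0.11804837] end [0.45482889 0.35502952] 0.4817570183603358Traceback (most recent call last):
  File "<stdin>", line 4, in <module>
IndexError: list index out of range
```

Run:
```python
from h import *
for c in ("scene",):
    img,K,T=cam(c)
    r=[d for k in range(1) for d in cut_out("sleeve",c)]
    cv2.imwrite(f"pics/{c}2.png",cv2.resize(img[155:210,205:395],None,fx=4,fy=4,interpolation=cv2.INTER_CUBIC)[:,:,::-1])
    if r:
        ys,xs=np.nonzero(r[0]["region"]);P=onplane(np.c_[xs,ys],K,T,0.158)[:,:2]
        vx,vy,x0,y0=cv2.fitLine(P.astype(np.float32),cv2.DIST_HUBER,0,.001,.001).ravel()
        d=np.array([vx,vy]);d*=np.sign(d[1]);t=(P-[x0,y0])@d
        lo,hi=np.percentile(t,[.2,99.8]);print(c,"dir",d,"mouth",[x0,y0]+lo*d,"end",[x0,y0]+hi*d,hi-lo)
M=np.array([.5459,-.118]);d=np.array([-.189,.982])
for z,s in ((.158,0),(.158,.14),(.158,.48)): print(s,proj(np.r_[M+d*s,z],K,T))
print(M+d*.14)
print(q2R(env.get_state()["orientation"]).round(3))
w=read_camera("wrist");print(w["hand_eye"].round(4).tolist(),w["intrinsics"].tolist())
```

```text
scene dir [-0.5923507  0.8056802] mouth [0.78242827 0.04973304] end [0.73184482 0.11853364] 0.08539442113860869
0 [[217.725402   192.39524631]]
0.14 [[267.23601491 186.04377507]]
0.48 [[384.99008429 170.9376889 ]]
[0.51944 0.01948]
[[-0.92   0.391  0.   ]
 [ 0.391  0.92   0.   ]
 [-0.     0.    -1.   ]]
[[-0.0011, -0.9575, -0.2885, 0.0742], [1.0, -0.0012, 0.0004, -0.0004], [-0.0008, -0.2885, 0.9575, -0.0711], [0.0, 0.0, 0.0, 1.0]] [[306.41377223022505, 0.0, 272.83359869101366], [0.0, 306.41377223022505, 209.01006020728317], [0.0, 0.0, 1.0]]
```

View pics/scene2.png

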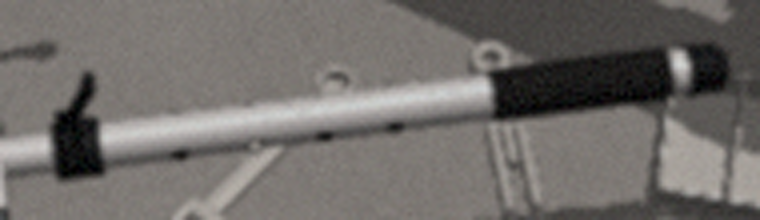

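The scene crop shows the +x side: the next hole is at crop (180,155), the bright button at (258,145), and further holes at (325,135) and (395,127). That puts the next hole roughly 55 mm nearer the mouth. I'll move to the robot's side of the pole for a close wrist view.

Emit:
servo_tool(
  deltas=[
    {"dx": 11, "dy": -35, "dz": -1, "rz": -0.12},
    {"dx": 11, "dy": -35, "dz": -1, "rz": -0.12},
    {"dx": 11, "dy": -35, "dz": -1, "rz": -0.12},
    {"dx": 11, "dy": -35, "dz": -1, "rz": -0.12},
    {"dx": 11, "dy": -35, "dz": -1, "rz": -0.12},
    {"dx": 11, "dy": -35, "dz": -1, "rz": -0.12},
    {"dx": 11, "dy": -35, "dz": -1, "rz": -0.12},
    {"dx": 11, "dy": -35, "dz": -1, "rz": -0.14},
  ],
)

```text
invalid input at $.deltas[0]: expected keys dx, dy, dz, rx, ry, rz, fingers
```

Emit:
servo_tool(
  deltas=[
    {"dx": 12, "dy": -35, "dz": -1},
    {"dx": 12, "dy": -35, "dz": -2},
    {"dx": 12, "dy": -35, "dz": -2},
    {"dx": 12, "dy": -35, "dz": -2},
    {"dx": 12, "dy": -35, "dz": -2},
    {"dx": 12, "dy": -36, "dz": -2},
    {"dx": 12, "dy": -36, "dz": -2},
    {"dx": 11, "dy": -36, "dz": -2},
  ],
)

```text
invalid input at $.deltas[0]: expected keys dx, dy, dz, rx, ry, rz, fingers
```

Run:
```python
from h import *
s=env.get_state();print(s["clock"],s["tcp_pos"],q2R(s["orientation"]).round(3).tolist(),s["joint_pos"].round(2))
img,K,T=cam("wrist");np.savez("w1.npz",img=img,K=K,T=T)
cv2.imwrite("pics/w1.png",img[:,:,::-1])
for t in ("button_l","hole_now","lever","lever_tip"):
    for d in cut_out(t,"wrist")[:3]:
        ys,xs=np.nonzero(d["region"]);print(t,round(d["confidence"],2),d["extent"],xs.mean().round(1),ys.mean().round(1))
M=np.array([.5459,-.118]);d=np.array([-.189,.982]);n=np.array([.982,.189])
for s_,x,z in ((0,0,.158),(.14,0,.158),(.14,-.022,.158),(.085,-.016,.158),(.3,0,.158)): print(s_,x,proj(np.r_[M+d*s_+n*x,z],K,T).round(1))
```

```text
0.95 [0.22488675 0.52923283 0.30395023] [[-0.92, 0.391, 0.0], [0.391, 0.92, 0.0], [0.0, 0.0, -1.0]] [1.03 0.31 0.05 1.3  0.   1.43]
0 0 [[-98.5 631.7]]
0.14 0 [[-23.9 594.8]]
0.14 -0.022 [[-38.7 585.5]]
0.085 -0.016 [[-65.1 603.4]]
0.3 0 [[ 73.6 546.6]]
```

View pics/w1.png

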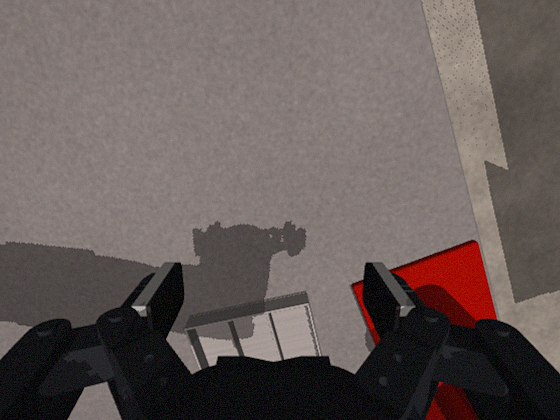

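No motion happened because rows need all seven keys. The image shows only the tray and the red bench part.

Emit:
servo_tool(
  deltas=[
    {"dx": 12, "dy": -38, "dz": -1, "rx": 0, "ry": 0, "rz": -0.12, "fingers": -1},
    {"dx": 12, "dy": -38, "dz": -1, "rx": 0, "ry": 0, "rz": -0.12, "fingers": -1},
    {"dx": 12, "dy": -38, "dz": -1, "rx": 0, "ry": 0, "rz": -0.12, "fingers": -1},
    {"dx": 12, "dy": -38, "dz": -1, "rx": 0, "ry": 0, "rz": -0.12, "fingers": -1},
    {"dx": 12, "dy": -38, "dz": -1, "rx": 0, "ry": 0, "rz": -0.12, "fingers": -1},
    {"dx": 12, "dy": -38, "dz": -1, "rx": 0, "ry": 0, "rz": -0.12, "fingers": -1},
    {"dx": 12, "dy": -38, "dz": -1, "rx": 0, "ry": 0, "rz": -0.12, "fingers": -1},
    {"dx": 12, "dy": -38, "dz": -1, "rx": 0, "ry": 0, "rz": -0.14, "fingers": -1},
  ],
)

```text
clock: 2.0
tcp_pos: [0.3211, 0.2238, 0.2962]
orientation: [0.0, 0.639, 0.769, 0.0]
wrist_force: [0.6, -0.2, -0.3]
finger_gap: 0.0855
```

Emit:
servo_tool(
  deltas=[
    {"dx": 12, "dy": -38, "dz": -2, "rx": 0, "ry": 0, "rz": 0, "fingers": -1},
    {"dx": 12, "dy": -38, "dz": -2, "rx": 0, "ry": 0, "rz": 0, "fingers": -1},
    {"dx": 12, "dy": -38, "dz": -2, "rx": 0, "ry": 0, "rz": 0, "fingers": -1},
    {"dx": 12, "dy": -38, "dz": -2, "rx": 0, "ry": 0, "rz": 0, "fingers": -1},
    {"dx": 12, "dy": -38, "dz": -2, "rx": 0, "ry": 0, "rz": 0, "fingers": -1},
    {"dx": 12, "dy": -38, "dz": -2, "rx": 0, "ry": 0, "rz": 0, "fingers": -1},
    {"dx": 12, "dy": -38, "dz": -2, "rx": 0, "ry": 0, "rz": 0, "fingers": -1},
    {"dx": 12, "dy": -38, "dz": -2, "rx": 0, "ry": 0, "rz": 0, "fingers": -1},
  ],
)

```text
clock: 2.8
tcp_pos: [0.4171, -0.0805, 0.2801]
orientation: [0.0, 0.637, 0.771, 0.0]
wrist_force: [0.6, 0.2, -0.1]
finger_gap: 0.0856
```

```bash
cat > look.py <<'E'
from h import *
import sys
s=env.get_state();print(s["clock"],s["tcp_pos"],q2R(s["orientation"]).round(3).tolist(),s["joint_pos"].round(2))
img,K,T=cam("wrist");n_=sys.argv[1];np.savez(n_+".npz",img=img,K=K,T=T)
cv2.imwrite(f"pics/{n_}.png",img[:,:,::-1])
for t in ("sleeve","button_l","button_r","lever"):
    for d in cut_out(t,"wrist")[:3]:
        ys,xs=np.nonzero(d["region"]);print(t,round(d["confidence"],2),d["extent"],xs.mean().round(1),ys.mean().round(1))
M=np.array([.5459,-.118]);d=np.array([-.189,.982]);n=np.array([.982,.189])
for s_,x,z in ((0,0,.158),(.14,0,.158),(.14,-.022,.158),(.085,-.016,.158),(.3,0,.158)): print(s_,x,proj(np.r_[M+d*s_+n*x,z],K,T).round(1))
E
python3 look.py w2
```

```text
2.8 [ 0.41711226 -0.08053762  0.28011594] [[-0.187, 0.982, 0.001], [0.982, 0.187, -0.0], [-0.0, 0.001, -1.0]] [-0.38  0.03 -0.36  1.18  0.    1.  ]
sleeve 0.87 [406.9, 0.0, 553.8, 357.1] 468.2 159.0
button_l 0.76 [434.1, 96.0, 449.5, 115.2] 442.0 106.6
button_l 0.49 [508.8, 97.0, 511.7, 113.1] 509.3 106.0
button_r 0.76 [434.1, 96.0, 449.5, 115.2] 442.0 106.6
button_r 0.49 [508.8, 97.0, 511.7, 113.1] 509.3 106.0
lever 0.72 [450.5, 311.0, 556.0, 356.4] 504.2 331.6
0 0 [[437.2 309. ]]
0.14 0 [[472.9 107.1]]
0.14 -0.022 [[436.1 107.2]]
0.085 -0.016 [[432.5 196.2]]
0.3 0 [[ 539.3 -269.4]]
```

View pics/w2.png

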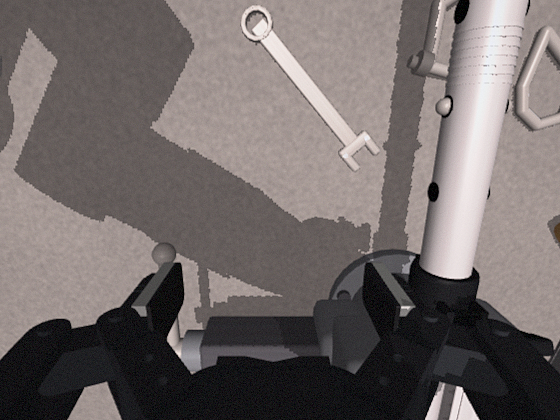

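The wrist picture shows the button dome at (443,105), the next hole at (434,191), the collar at (443,290), and the open lever partly hidden behind the finger. My predictions match within about a pixel. I'll refine the hole pitch next.

Run:
```python
from h import *
a=np.load("w2.npz");img,K,T=a["img"],a["K"],a["T"]
g=cv2.cvtColor(img,cv2.COLOR_RGB2GRAY)
sub=(g[175:208,426:442]<70);ys,xs=np.nonzero(sub);print("hole px",xs.mean()+426,ys.mean()+175,len(xs),ys.min()+175,ys.max()+175)
M=np.array([.5459,-.118]);d=np.array([-.189,.982]);n=np.array([.982,.189])
for nm,row,x in (("hole",ys.mean()+175,-.016),("btn",106.6,-.019),("btn",105.5,-.019)):
    ss=np.linspace(.03,.2,3401);rr=np.array([proj(np.r_[M+d*s+n*x,.158],K,T)[0,1] for s in ss]);print(nm,ss[np.argmin(abs(rr-row))])
# axis lateral: edges of tube at rows
for row in (60,140,220):
    r=g[row,380:540].astype(int);print(row,[int(v) for v in np.nonzero(r>170)[0][[0,-1]]+380],proj(np.r_[M+d*0,.158],K,T)[0].round(1))
s=env.get_state();print(M+d*.14, M+d*.14-s["tcp_pos"][:2])
```

```text
hole px 432.7891891891892 191.48648648648648 185 175 207
hole 0.08815
btn 0.1403
btn 0.14095000000000002
60 [467, 539] [437.2 309. ]
140 [453, 498] [437.2 309. ]
220 [406, 481] [437.2 309. ]
[0.51944 0.01948] [0.10292756 0.09809856]
```

Hole pitch is about 52.5 mm. I'm moving over the buttons, then down.

Emit:
servo_tool(
  deltas=[
    {"dx": -8, "dy": 40, "dz": 0, "rx": 0, "ry": 0, "rz": 0, "fingers": -1},
    {"dx": -8, "dy": 40, "dz": 0, "rx": 0, "ry": 0, "rz": 0, "fingers": -1},
    {"dx": 40, "dy": 6, "dz": 0, "rx": 0, "ry": 0, "rz": 0, "fingers": -1},
    {"dx": 40, "dy": 6, "dz": 0, "rx": 0, "ry": 0, "rz": 0, "fingers": -1},
    {"dx": 38, "dy": 8, "dz": 0, "rx": 0, "ry": 0, "rz": 0, "fingers": -1},
    {"dx": 0, "dy": 0, "dz": 0, "rx": 0, "ry": 0, "rz": 0, "fingers": -1},
  ],
)

```text
clock: 3.65
tcp_pos: [0.5221, 0.0235, 0.2793]
orientation: [0.001, 0.636, 0.772, 0.001]
wrist_force: [-0.9, -0.6, 0.4]
finger_gap: 0.0854
```

```bash
python3 look.py w3
```

```text
3.65 [0.52213659 0.02350597 0.2793329 ] [[-0.192, 0.981, 0.002], [0.981, 0.192, 0.0], [-0.0, 0.002, -1.0]] [-0.11  0.22 -0.14  1.21  0.    1.27]
sleeve 0.88 [236.6, 0.1, 297.6, 360.3] 266.7 167.8
sleeve 0.64 [46.9, 0.1, 362.7, 418.9] 263.4 203.6
button_l 0.53 [294.0, 228.6, 298.1, 245.4] 295.0 236.6
button_l 0.52 [235.2, 229.4, 243.8, 241.4] 238.9 236.7
button_r 0.53 [294.0, 228.6, 298.1, 245.4] 295.0 236.6
button_r 0.52 [235.2, 229.4, 243.8, 241.4] 238.9 236.7
0 0 [[268.8 398.1]]
0.14 0 [[268.4 236.2]]
0.14 -0.022 [[235.7 236.2]]
0.085 -0.016 [[246.5 306.8]]
0.3 0 [[267.6 -48.7]]
```

View pics/w3.png

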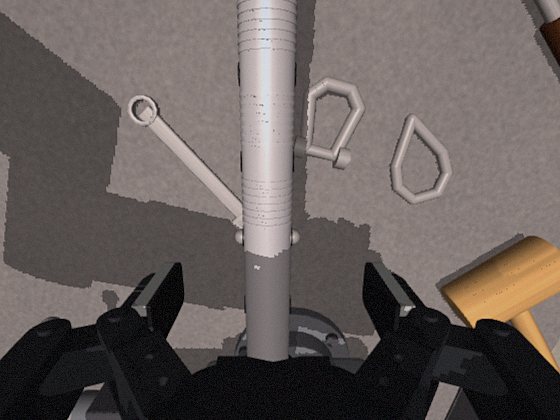

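The wrist view shows the buttons at (239,237) and (295,237), matching the prediction at 236, so I descend.

Emit:
servo_tool(
  deltas=[
    {"dx": -2.5, "dy": -4, "dz": -19, "rx": 0, "ry": 0, "rz": 0.003, "fingers": -1},
    {"dx": 0, "dy": 0, "dz": -25, "rx": 0, "ry": 0, "rz": 0, "fingers": -1},
    {"dx": 0, "dy": 0, "dz": -25, "rx": 0, "ry": 0, "rz": 0, "fingers": -1},
    {"dx": 0, "dy": 0, "dz": 0, "rx": 0, "ry": 0, "rz": 0, "fingers": -1},
    {"dx": 0, "dy": 0, "dz": 0, "rx": 0, "ry": 0, "rz": 0, "fingers": -1},
  ],
)

```text
clock: 4.4
tcp_pos: [0.5155, 0.0172, 0.2116]
orientation: [-0.0, 0.636, 0.772, -0.0]
wrist_force: [0.5, -1.1, 0.3]
finger_gap: 0.0855
```

Emit:
servo_tool(
  deltas=[
    {"dx": 0, "dy": 0, "dz": 0, "rx": 0, "ry": 0, "rz": 0, "fingers": 1},
    {"dx": 0, "dy": 0, "dz": 0, "rx": 0, "ry": 0, "rz": 0, "fingers": 1},
    {"dx": 0, "dy": 0, "dz": 0, "rx": 0, "ry": 0, "rz": 0, "fingers": 1},
    {"dx": 0, "dy": 0, "dz": 0, "rx": 0, "ry": 0, "rz": 0, "fingers": 1},
    {"dx": 0, "dy": 0, "dz": 0, "rx": 0, "ry": 0, "rz": 0, "fingers": 1},
    {"dx": 0, "dy": 0, "dz": 0, "rx": 0, "ry": 0, "rz": 0, "fingers": 1},
    {"dx": 0, "dy": 0, "dz": 0, "rx": 0, "ry": 0, "rz": 0, "fingers": 1},
    {"dx": 0, "dy": 0, "dz": 0, "rx": 0, "ry": 0, "rz": 0, "fingers": 1},
  ],
  newtons=40,
)

```text
clock: 5.2
tcp_pos: [0.5192, 0.0175, 0.2128]
orientation: [0.002, 0.636, 0.772, 0.003]
wrist_force: [4.9, 2.2, 3.3]
finger_gap: 0.0315
```

Gripped at a 31.5 mm gap, so both buttons are flush. Starting the draw gently.

Emit:
servo_tool(
  deltas=[
    {"dx": -0.4, "dy": 2, "dz": 0, "rx": 0, "ry": 0, "rz": 0, "fingers": 1},
    {"dx": -0.4, "dy": 2, "dz": 0, "rx": 0, "ry": 0, "rz": 0, "fingers": 1},
    {"dx": -0.4, "dy": 2, "dz": 0, "rx": 0, "ry": 0, "rz": 0, "fingers": 1},
  ],
)

```text
clock: 5.5
tcp_pos: [0.5186, 0.021, 0.2128]
orientation: [0.005, 0.637, 0.771, 0.0]
wrist_force: [6.4, -9.3, 0.7]
finger_gap: 0.0311
```

Emit:
servo_tool(
  deltas=[
    {"dx": -0.4, "dy": 2, "dz": 0, "rx": 0, "ry": 0, "rz": 0, "fingers": 1},
    {"dx": -0.4, "dy": 2, "dz": 0, "rx": 0, "ry": 0, "rz": 0, "fingers": 1},
    {"dx": -0.4, "dy": 2, "dz": 0, "rx": 0, "ry": 0, "rz": 0, "fingers": 1},
    {"dx": -0.4, "dy": 2, "dz": 0, "rx": 0, "ry": 0, "rz": 0, "fingers": 1},
  ],
)

```text
clock: 5.9
tcp_pos: [0.517, 0.0292, 0.2128]
orientation: [0.005, 0.637, 0.771, 0.001]
wrist_force: [6.8, -8.0, 0.4]
finger_gap: 0.0311
```

Emit:
servo_tool(
  deltas=[
    {"dx": -0.8, "dy": 4, "dz": 0, "rx": 0, "ry": 0, "rz": 0, "fingers": 1},
    {"dx": -0.8, "dy": 4, "dz": 0, "rx": 0, "ry": 0, "rz": 0, "fingers": 1},
    {"dx": -0.8, "dy": 4, "dz": 0, "rx": 0, "ry": 0, "rz": 0, "fingers": 1},
    {"dx": -0.8, "dy": 4, "dz": 0, "rx": 0, "ry": 0, "rz": 0, "fingers": 1},
    {"dx": -0.8, "dy": 4, "dz": 0, "rx": 0, "ry": 0, "rz": 0, "fingers": 1},
    {"dx": -0.7, "dy": 4, "dz": 0, "rx": 0, "ry": 0, "rz": 0, "fingers": 1},
    {"dx": -0.4, "dy": 2, "dz": 0, "rx": 0, "ry": 0, "rz": 0, "fingers": 1},
  ],
)

```text
clock: 6.6
tcp_pos: [0.5119, 0.0559, 0.2128]
orientation: [0.004, 0.636, 0.771, 0.001]
wrist_force: [7.6, -5.4, 2.7]
finger_gap: 0.0311
```

```bash
python3 look.py w4
python3 - <<'E'
from h import *
img,K,T=cam("scene");cv2.imwrite("pics/s4.png",cv2.resize(img[150:220,195:395],None,fx=4,fy=4,interpolation=cv2.INTER_CUBIC)[:,:,::-1])
E
```

```text
6.6 [0.51186659 0.05587199 0.21276065] [[-0.19, 0.982, 0.008], [0.982, 0.19, -0.004], [-0.005, 0.007, -1.0]] [-0.05  0.24 -0.28  1.04 -0.    1.33]
sleeve 0.73 [222.9, 0.0, 322.3, 360.9] 272.9 167.5
0 0 [[274.1 530.7]]
0.14 0 [[274.4 348.6]]
0.14 -0.022 [[230.2 348.8]]
0.085 -0.016 [[245.2 430.9]]
0.3 0 [[274.9 -32.8]]
```

View pics/s4.png

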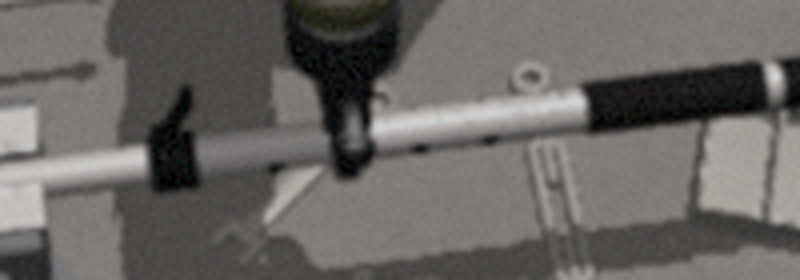

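The scene shows the tube drawn out (collar now at (172,160)) with both buttons hidden. Travel is about 39 mm.

Emit:
servo_tool(
  deltas=[
    {"dx": -0.4, "dy": 2, "dz": 0, "rx": 0, "ry": 0, "rz": 0, "fingers": 1},
    {"dx": -0.4, "dy": 2, "dz": 0, "rx": 0, "ry": 0, "rz": 0, "fingers": 1},
    {"dx": -0.4, "dy": 2, "dz": 0, "rx": 0, "ry": 0, "rz": 0, "fingers": 1},
    {"dx": -0.2, "dy": 1, "dz": 0, "rx": 0, "ry": 0, "rz": 0, "fingers": 1},
  ],
)

```text
clock: 7.3
tcp_pos: [0.5104, 0.0632, 0.2127]
orientation: [0.004, 0.636, 0.771, 0.002]
wrist_force: [6.4, -3.2, 2.0]
finger_gap: 0.0311
```

Emit:
servo_tool(
  deltas=[
    {"dx": -0.2, "dy": 1, "dz": 0, "rx": 0, "ry": 0, "rz": 0, "fingers": 1},
    {"dx": -0.2, "dy": 1, "dz": 0, "rx": 0, "ry": 0, "rz": 0, "fingers": 1},
  ],
)

```text
clock: 7.5
tcp_pos: [0.5099, 0.0656, 0.2127]
orientation: [0.003, 0.636, 0.771, 0.002]
wrist_force: [6.4, -0.9, 2.3]
finger_gap: 0.0307
```

Emit:
servo_tool(
  deltas=[
    {"dx": -0.2, "dy": 1, "dz": 0, "rx": 0, "ry": 0, "rz": 0, "fingers": 1},
  ],
)

```text
clock: 7.6
tcp_pos: [0.5097, 0.0669, 0.2128]
orientation: [0.003, 0.636, 0.772, 0.002]
wrist_force: [7.1, 0.4, 2.0]
finger_gap: 0.0308
```

Run:
```python
from h import *
s=env.get_state();print(s["tcp_pos"],s["wrist_force"])
img,K,T=cam("wrist")
for t in("button_l",):
    for d in cut_out(t,"wrist")[:3]: print(d["confidence"],d["extent"])
img,K,T=cam("scene");cv2.imwrite("pics/s5.png",cv2.resize(img[150:220,220:320],None,fx=7,fy=7,interpolation=cv2.INTER_CUBIC)[:,:,::-1])
for d in cut_out("button_r","scene")[:3]: print(d["confidence"],d["extent"])
```

```text
[0.50968427 0.06694073 0.2127582 ] [7.08321466 0.42508299 2.0372058 ]
```

View pics/s5.png

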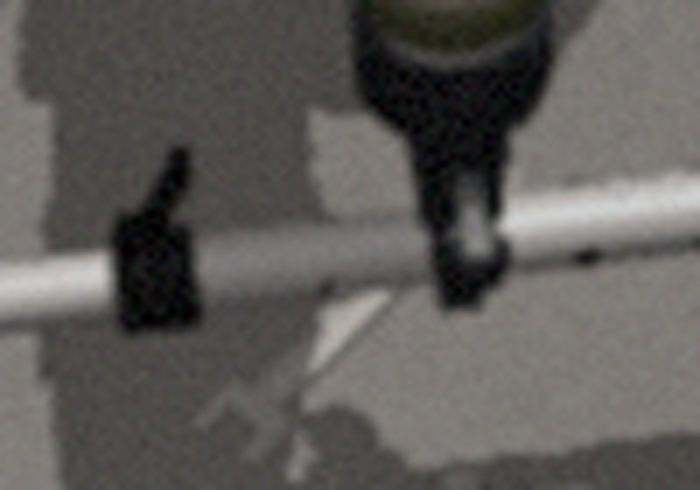

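The hole shows as a faint spot at (325,285), and the scene view cannot confirm a pop. The drag has vanished, so the domes are pulling the tube on. I'll continue in 1 mm steps.

Emit:
servo_tool(
  deltas=[
    {"dx": -0.2, "dy": 1, "dz": 0, "rx": 0, "ry": 0, "rz": 0, "fingers": 1},
  ],
)

```text
clock: 7.9
tcp_pos: [0.5096, 0.0674, 0.2128]
orientation: [0.004, 0.636, 0.771, 0.002]
wrist_force: [7.3, -4.5, 1.6]
finger_gap: 0.0312
```

Emit:
servo_tool(
  deltas=[
    {"dx": -0.2, "dy": 1, "dz": 0, "rx": 0, "ry": 0, "rz": 0, "fingers": 1},
  ],
)

```text
clock: 8.0
tcp_pos: [0.5095, 0.0681, 0.2128]
orientation: [0.004, 0.636, 0.771, 0.001]
wrist_force: [7.3, -4.5, 2.2]
finger_gap: 0.0312
```

Emit:
servo_tool(
  deltas=[
    {"dx": -0.1, "dy": 0.6, "dz": 0, "rx": 0, "ry": 0, "rz": 0, "fingers": 1},
    {"dx": 0, "dy": 0, "dz": 0, "rx": 0, "ry": 0, "rz": 0, "fingers": 1},
  ],
)

```text
clock: 8.2
tcp_pos: [0.5094, 0.0687, 0.2127]
orientation: [0.004, 0.636, 0.771, 0.001]
wrist_force: [7.1, -3.7, 1.4]
finger_gap: 0.0315
```

Emit:
servo_tool(
  deltas=[
    {"dx": 0, "dy": 0, "dz": 0, "rx": 0, "ry": 0, "rz": 0, "fingers": -1},
    {"dx": 0, "dy": 0, "dz": 0, "rx": 0, "ry": 0, "rz": 0, "fingers": -1},
    {"dx": 0, "dy": 0, "dz": 0, "rx": 0, "ry": 0, "rz": 0, "fingers": -1},
    {"dx": 0, "dy": 0, "dz": 0, "rx": 0, "ry": 0, "rz": 0, "fingers": -1},
    {"dx": 0, "dy": 0, "dz": 0, "rx": 0, "ry": 0, "rz": 0, "fingers": -1},
  ],
)

```text
clock: 8.7
tcp_pos: [0.5057, 0.0699, 0.2108]
orientation: [-0.0, 0.636, 0.772, -0.0]
wrist_force: [0.4, -0.6, -0.1]
finger_gap: 0.0848
```

Emit:
servo_tool(
  deltas=[
    {"dx": 0, "dy": 0, "dz": 30, "rx": 0, "ry": 0, "rz": 0, "fingers": -1},
    {"dx": 0, "dy": 0, "dz": 45, "rx": 0, "ry": 0, "rz": 0, "fingers": -1},
    {"dx": -40, "dy": -8, "dz": 0, "rx": 0, "ry": 0, "rz": 0, "fingers": -1},
    {"dx": -40, "dy": -8, "dz": 0, "rx": 0, "ry": 0, "rz": 0, "fingers": -1},
    {"dx": -40, "dy": -8, "dz": 0, "rx": 0, "ry": 0, "rz": 0, "fingers": -1},
    {"dx": 10, "dy": -45, "dz": 0, "rx": 0, "ry": 0, "rz": 0, "fingers": -1},
    {"dx": 6, "dy": -45, "dz": 0, "rx": 0, "ry": 0, "rz": 0, "fingers": -1},
    {"dx": 0, "dy": 0, "dz": 0, "rx": 0, "ry": 0, "rz": 0, "fingers": -1},
  ],
)

```text
clock: 9.5
tcp_pos: [0.4027, -0.0481, 0.2863]
orientation: [0.002, 0.639, 0.77, -0.0]
wrist_force: [-0.8, 0.8, 0.1]
finger_gap: 0.0853
```

```bash
python3 look.py w5
```

```text
9.5 [ 0.40272113 -0.04814094  0.28630821] [[-0.185, 0.983, 0.002], [0.983, 0.185, -0.002], [-0.002, 0.002, -1.0]] [-0.32 -0.01 -0.38  1.2  -0.    1.07]
sleeve 0.71 [414.6, 1.4, 560.0, 314.0] 477.2 158.8
button_l 0.46 [432.4, 154.2, 447.2, 167.9] 441.0 162.3
button_r 0.46 [432.4, 154.2, 447.2, 167.9] 441.0 162.3
lever 0.62 [463.6, 280.6, 559.7, 317.4] 513.4 297.7
0 0 [[436.8 341.3]]
0.14 0 [[469.2 162.3]]
0.14 -0.022 [[435.3 162.4]]
0.085 -0.016 [[432.2 240.8]]
0.3 0 [[ 527.3 -159.4]]
```

View pics/w5.png

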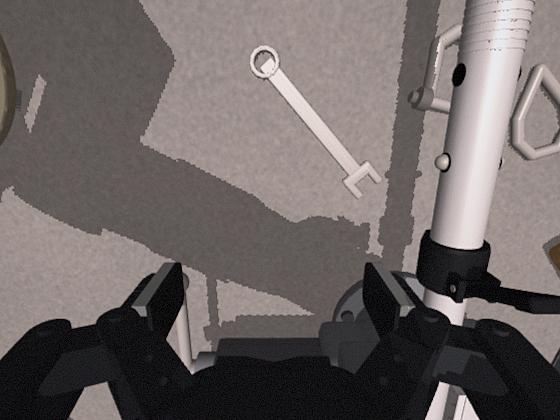

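The wrist view shows the dome standing out at (443,162) in the next hole, the old hole empty at (460,75), and the lever still open from (455,285) to (559,300). Next I shut the fingers and go behind the lever on the vice side.

Emit:
servo_tool(
  deltas=[
    {"dx": 0, "dy": 0, "dz": 47, "rx": 0, "ry": 0, "rz": 0, "fingers": 1},
    {"dx": 35, "dy": -10, "dz": 0, "rx": 0, "ry": 0, "rz": 0, "fingers": 1},
    {"dx": 35, "dy": -10, "dz": 0, "rx": 0, "ry": 0, "rz": 0, "fingers": 1},
    {"dx": 35, "dy": -10, "dz": 0, "rx": 0, "ry": 0, "rz": 0, "fingers": 1},
    {"dx": 32, "dy": -9, "dz": 0, "rx": 0, "ry": 0, "rz": 0, "fingers": 1},
    {"dx": 0, "dy": 0, "dz": 0, "rx": 0, "ry": 0, "rz": 0, "fingers": 1},
    {"dx": 0, "dy": 0, "dz": 0, "rx": 0, "ry": 0, "rz": 0, "fingers": 1},
    {"dx": 0, "dy": 0, "dz": 0, "rx": 0, "ry": 0, "rz": 0, "fingers": 1},
  ],
)

```text
clock: 10.55
tcp_pos: [0.5382, -0.0819, 0.3328]
orientation: [-0.001, 0.635, 0.772, -0.0]
wrist_force: [-0.4, -0.0, -0.3]
finger_gap: 0.0003
```

```bash
python3 look.py w6
python3 - <<'E'
from h import *
a=np.load("w6.npz");img,K,T=a["img"],a["K"],a["T"]
M=np.array([.5459,-.118]);d=np.array([-.189,.982])
for th in (0,1.1,1.3,1.5):
    P=np.r_[M+d*(.0638+.055*np.cos(th)),.185+.055*np.sin(th)];i2,K2,T2=(img,K,T);print(th,proj(P,K,T).round(0))
img,K,T=cam("scene")
for th in (1.1,1.3,1.5): print("scene",th,proj(np.r_[M+d*(.0638+.055*np.cos(th)),.185+.055*np.sin(th)],K,T).round(1))
for x in cut_out("lever","scene")[:2]: print(x["confidence"],x["extent"])
E
```

```text
10.55 [ 0.53815007 -0.08185637  0.33280546] [[-0.192, 0.981, -0.001], [0.981, 0.192, 0.0], [0.001, -0.001, -1.0]] [-0.3   0.25  0.03  1.35  0.    1.08]
sleeve 0.95 [248.4, 0.0, 302.6, 198.1] 273.9 100.2
sleeve 0.74 [297.1, 67.4, 305.1, 85.6] 299.6 74.7
button_l 0.51 [247.1, 67.3, 254.2, 80.5] 248.5 74.5
button_l 0.4 [297.0, 68.0, 304.1, 83.2] 300.0 74.6
button_r 0.51 [247.1, 67.3, 254.2, 80.5] 248.5 74.5
button_r 0.4 [297.0, 68.0, 304.1, 83.2] 300.0 74.6
lever 0.88 [252.7, 157.1, 291.9, 194.8] 273.8 173.6
0 0 [[274.6 249.3]]
0.14 0 [[275.4  75.5]]
0.14 -0.022 [[245.8  75.5]]
0.085 -0.016 [[254.9 150.6]]
0.3 0 [[ 276.8 -217.8]]
0 [[276. 104.]]
1.1 [[276. 158.]]
1.3 [[276. 178.]]
1.5 [[276. 198.]]
scene 1.1 [[247.5 172.5]]
scene 1.3 [[243.6 172.1]]
scene 1.5 [[239.5 172.2]]
0.6 [237.6, 171.5, 247.1, 186.3]
```

View pics/w6.png

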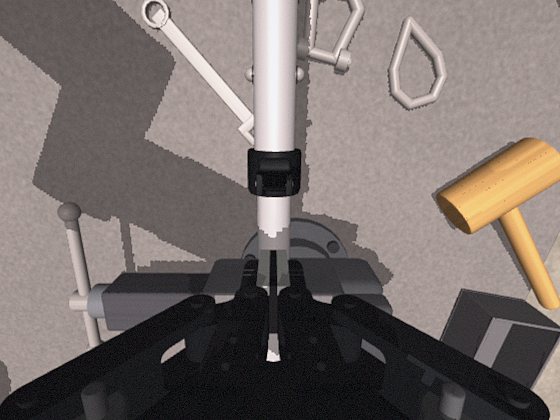

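The lever's tip is near (275,163), about 1.1 rad open, and both domes are out at (250,74) and (300,75). The shut fingers sit on the vice side of the lever, so I lower them behind it and start the arc.

Emit:
servo_tool(
  deltas=[
    {"dx": 0, "dy": 0, "dz": -28, "rx": 0, "ry": 0, "rz": 0, "fingers": 1},
    {"dx": -3, "dy": 15, "dz": 0, "rx": 0, "ry": 0, "rz": 0, "fingers": 1},
    {"dx": -1.8, "dy": 9.2, "dz": -1, "rx": 0, "ry": 0, "rz": 0, "fingers": 1},
    {"dx": 0, "dy": 0, "dz": 0, "rx": 0, "ry": 0, "rz": 0, "fingers": 1},
  ],
)

```text
clock: 11.3
tcp_pos: [0.5339, -0.0574, 0.3048]
orientation: [0.0, 0.635, 0.772, 0.0]
wrist_force: [0.8, -0.1, -0.5]
finger_gap: 0.0002
```

Emit:
servo_tool(
  deltas=[
    {"dx": -0.9, "dy": 4.4, "dz": -1.3, "rx": 0, "ry": 0, "rz": 0, "fingers": 1},
    {"dx": -0.9, "dy": 4.4, "dz": -1.4, "rx": 0, "ry": 0, "rz": 0, "fingers": 1},
    {"dx": -0.8, "dy": 4.1, "dz": -2.2, "rx": 0, "ry": 0, "rz": 0, "fingers": 1},
    {"dx": -0.8, "dy": 4.1, "dz": -2.3, "rx": 0, "ry": 0, "rz": 0, "fingers": 1},
  ],
)

```text
clock: 11.7
tcp_pos: [0.5313, -0.042, 0.2974]
orientation: [0.001, 0.636, 0.772, 0.0]
wrist_force: [1.2, -1.5, 3.4]
finger_gap: -0.0
```

Contact: 3.4 N upward, as expected. Continuing the arc.

Emit:
servo_tool(
  deltas=[
    {"dx": -0.7, "dy": 3.5, "dz": -3, "rx": 0, "ry": 0, "rz": 0, "fingers": 1},
    {"dx": -0.7, "dy": 3.5, "dz": -3, "rx": 0, "ry": 0, "rz": 0, "fingers": 1},
    {"dx": -0.6, "dy": 2.9, "dz": -3.7, "rx": 0, "ry": 0, "rz": 0, "fingers": 1},
    {"dx": -0.6, "dy": 2.9, "dz": -3.7, "rx": 0, "ry": 0, "rz": 0, "fingers": 1},
    {"dx": -0.4, "dy": 2.1, "dz": -4.2, "rx": 0, "ry": 0, "rz": 0, "fingers": 1},
    {"dx": -0.4, "dy": 2.1, "dz": -4.2, "rx": 0, "ry": 0, "rz": 0, "fingers": 1},
  ],
)

```text
clock: 12.3
tcp_pos: [0.5273, -0.0248, 0.2744]
orientation: [-0.0, 0.636, 0.772, -0.0]
wrist_force: [1.2, -0.7, 2.1]
finger_gap: 0.0004
```

Emit:
servo_tool(
  deltas=[
    {"dx": -0.2, "dy": 1.2, "dz": -4.5, "rx": 0, "ry": 0, "rz": 0, "fingers": 1},
    {"dx": -0.2, "dy": 1.2, "dz": -4.5, "rx": 0, "ry": 0, "rz": 0, "fingers": 1},
    {"dx": 0, "dy": 0, "dz": -2.5, "rx": 0, "ry": 0, "rz": 0, "fingers": 1},
  ],
)

```text
clock: 12.6
tcp_pos: [0.5267, -0.0221, 0.2627]
orientation: [-0.001, 0.636, 0.772, 0.0]
wrist_force: [-0.1, 2.5, 4.1]
finger_gap: -0.0
```

Emit:
servo_tool(
  deltas=[
    {"dx": 0, "dy": 0, "dz": -1.5, "rx": 0, "ry": 0, "rz": 0, "fingers": 1},
    {"dx": 0, "dy": 0, "dz": -1, "rx": 0, "ry": 0, "rz": 0, "fingers": 1},
    {"dx": 0, "dy": 0, "dz": 0, "rx": 0, "ry": 0, "rz": 0, "fingers": 1},
  ],
)

```text
clock: 12.9
tcp_pos: [0.5267, -0.022, 0.2614]
orientation: [-0.0, 0.636, 0.772, 0.0]
wrist_force: [-1.9, 2.9, 7.0]
finger_gap: 0.0002
```

The tip is at about 0.188 m with force rising, which matches fully shut. Backing off to look.

Emit:
servo_tool(
  deltas=[
    {"dx": 0, "dy": 0, "dz": 30, "rx": 0, "ry": 0, "rz": 0, "fingers": 1},
    {"dx": 0, "dy": 0, "dz": 45, "rx": 0, "ry": 0, "rz": 0, "fingers": 1},
    {"dx": -40, "dy": -8, "dz": 0, "rx": 0, "ry": 0, "rz": 0, "fingers": 1},
    {"dx": -40, "dy": -8, "dz": 0, "rx": 0, "ry": 0, "rz": 0, "fingers": 1},
    {"dx": -40, "dy": -8, "dz": -20, "rx": 0, "ry": 0, "rz": 0, "fingers": 1},
    {"dx": 6, "dy": -30, "dz": -20, "rx": 0, "ry": 0, "rz": 0, "fingers": 1},
    {"dx": 6, "dy": -30, "dz": 0, "rx": 0, "ry": 0, "rz": 0, "fingers": 1},
    {"dx": 0, "dy": 0, "dz": 0, "rx": 0, "ry": 0, "rz": 0, "fingers": 1},
  ],
)

```text
clock: 13.7
tcp_pos: [0.4188, -0.109, 0.295]
orientation: [-0.0, 0.638, 0.77, -0.001]
wrist_force: [-0.5, 0.8, -0.2]
finger_gap: -0.0002
```

```bash
python3 look.py w7;python3 - <<'E'
from h import *
a=np.load("w7.npz");img,K,T=a["img"],a["K"],a["T"]
M=np.array([.5459,-.118]);d=np.array([-.189,.982])
for th in (0,.15,.3): print(th,proj(np.r_[M+d*(.0638+.055*np.cos(th)),.185+.055*np.sin(th)],K,T).round(1))
E
```

```text
13.7 [ 0.41878058 -0.10903116  0.29498649] [[-0.187, 0.982, -0.001], [0.982, 0.187, -0.001], [-0.001, -0.001, -1.0]] [-0.44  0.04 -0.31  1.22 -0.    0.94]
sleeve 0.75 [415.6, 0.0, 519.0, 207.3] 470.3 108.6
button_l 0.71 [407.7, 0.0, 449.3, 56.4] 428.9 28.8
button_l 0.59 [437.3, 50.2, 451.3, 65.7] 443.7 58.6
button_l 0.59 [158.3, 0.0, 554.5, 391.9] 438.7 219.1
button_r 0.71 [407.7, 0.0, 449.3, 56.4] 428.9 28.8
button_r 0.59 [437.3, 50.2, 451.3, 65.7] 443.7 58.6
button_r 0.59 [158.3, 0.0, 554.5, 391.9] 438.7 219.1
lever 0.77 [466.0, 94.8, 518.7, 198.2] 487.9 141.9
0 0 [[438.4 264.5]]
0.14 0 [[473.2  59.3]]
0.14 -0.022 [[437.5  59.4]]
0.085 -0.016 [[433.9 149.7]]
0.3 0 [[ 537.1 -317.8]]
0 [[496.5  92.7]]
0.15 [[507.1  92.8]]
0.3 [[517.9  95.5]]
```

View pics/w7.png

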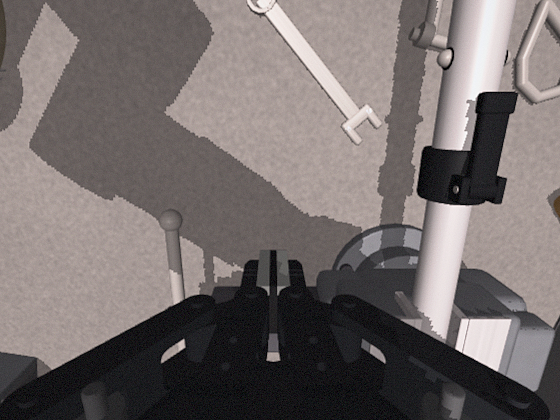

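The lever lies flat with its tip at (497,94), against (496.5,93) predicted for 0 rad. The dome is out at (445,58) and the arm is clear.

```bash
python3 -c "
from workcell import job;print(job.hand_in())"
```

```text
the job is handed in; nothing more can be done
None
```

The boathook is let out by one hole and the clamp lever is folded shut. I handed the job in at about 14 s; it reported no verdict.

- **Draw:** I pinched both buttons flush and drew the outer tube about 52 mm. The camera had put the next holes about 52.5 mm away. The drag dropped to zero, showing the domes pulling the tube on, and came back as light sliding. I let go there, before reaching the hard stop.
- **Forces:** The wrist force along the pole was never above about 11 N in the readings, which come only at the end of each move. The force on the buttons themselves could not be read.
- **Lever:** I swept it down with the shut fingers until its tip was at the shut height. In the last picture the tip is within 2 pixels of where it should be at 0 rad.
- **Buttons:** After the tube was let go, a picture showed both domes standing out. The last picture again showed the -x one fully out. I did not look at the +x one again after folding the lever.
- **Other things:** The arm stands clear. The spanner, shackle, thimble and mallet looked unmoved where they showed. The turnbuckle, marlinspike, grease tin and pin tray were not checked afterwards, but the arm did not go near the bench.

The first move call was refused for missing keys, before anything moved. The scene camera could not confirm the pop, so I relied on the wrist camera.

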